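Seat the carrier block in the bonding fixture and close the hold-down frame

ROBOT

A 6-joint arm with a two-finger parallel gripper is mounted at the origin on the work surface. World frame = base frame: x ahead of the robot, y to its left, z up, the work surface at z = 0. Lengths are in m, angles in degrees, forces in N, time in s.
With the tool pointing down it reaches from about 0.25 to 0.725 m from the base axis. Payload 9.7 kg.
Tool frame: the origin (TCP) lies on the centre line of the jaws, within the pads' length; the fingertips stand tip_reach ahead of it and the grasp point (between the pads) lies 2 mm behind it (tip_reach is the distance from the TCP to the fingertips, in m); z points along the fingers, y is the direction in which the jaws open and shut (so a half turn about z gives the same grasp; the last joint's range is limited). The gripper opens to 85 mm and grips with 20 to 120 N. Pads are 22 mm wide; open, the fingers measure 114 mm over their backs; the gripper's body (76 mm by 85 mm) begins 54 mm behind the grasp point. The pads swing forward as they close: fully open they stand 13 mm farther back than shut.
Start: joints at [73.682, 4.979, 10.078, 95.1, 0, 90], TCP at [0.155, 0.528, 0.248] pointing down, gripper open.
Joint ranges: [-179.16, 179.16], [-48.56, 103.87], [-65.8, 70.77], [-126.05, 130.52], [-82.76, 87.17], [-180, 180]. Speed limits (degrees/s): [127.2, 127.2, 147.25, 180, 180, 180].

INTERFACE

Orientations are given as [roll, pitch, yaw] about the fixed x, y, z axes, in that order (R = Rz(yaw) Ry(pitch) Rx(roll)).
In Python, from workcell import get_obs, camera, calibration, job_done, tip_reach gives the robot as it stands.
- The arm moves only by the tool apply_moves, never from a script. Its argument "rows" is a list of rows, each a list of 7 numbers: the shift along the world's x, y, z in mm, then the turn, a rotation vector about the world's x, y, z in degrees, then the closure, from 0 (fully open) to 1 (shut). A call has 1 to 20 rows; each row shifts and turns the commanded pose from where the row before left it; what a row does not reach is not made up. A row lasts 1/8 s, in which the tool goes at most 62.5 mm and 10.7 degrees, less where a joint would pass 70% of its speed; a pose out of reach is approached as far as the arm can. A call with a gripper value outside its range is refused whole. The fingers move at their own pace and stop on an object; "grip_force" is the grip in N (left out, the last holds). Time passes only in rows, so rows that do not move let the fingers close. It gives the time, the measured TCP pose, the force and the opening at its end, in the units of the state.
- get_obs(): the state, without advancing time (a new reading comes with each control period).
- camera(name): name is "scene" or "top" or "wrist"; returns the picture (400x640x3 uint8, red, green, blue); there is no depth.
- calibration(name): a dict with "intrinsics" (3x3 intrinsics, pixels), "dist" ([k1, k2, p1, p2, k3] as OpenCV has them; the pictures are not rectified), "T" (4x4, takes a point from camera to world coordinates); the wrist camera has in their place "mount" (4x4, takes a point from camera to tool coordinates, whose origin is the TCP and whose axes are the flange's). Camera axes: x right, y down, z forward; pixel columns grow to the right and rows downward; lengths in m; the calibration is good to about 2 mm. A picture is of the moment at which its call begins: read the wrist's pose just before it. calibration takes no time and is no camera call.
- job_done(): hands the job in, once; it reports no verdict.
The state is a dict: "time": time; "q": joint angles; "qd": joint speeds; "joint_efforts": joint torques, N m; "ee_pos": TCP position; "tcp_rot": TCP orientation; "wrist_force": force on the tool from outside, world axes, zero at the start; "torque": the same for the moment, N m; "opening": finger opening in m.
Only numpy, scipy, OpenCV 4.12 (cv2) and the standard library are available. Lean on these libraries where they do the work, as an engineer would, in place of code of your own. Each camera call takes 0.05 s, during which the arm holds its last target.

TASK

Pick up the aluminium carrier block by its rib and seat it in the pocket of the bonding fixture, pressing it past the spring plungers until you feel it stand on the pocket floor, never forcing it hard. Only when it is fully home, swing the hinged hold-down frame gently shut over it, let go, and leave the other things on the bench where they are.

Things in the scene. Friction and masses are not known exactly. Their poses are not given: they have to be found in the camera images.
- carrier: Loose aluminium block, 60 (x) x 90 (y) x 18 mm, about 0.3 kg, edges rounded 2 mm, with a grip rib on the middle of its top: 44 (x) x 14 (y) mm, 32 mm high, so its top is 50 mm above the underside. Origin: centre of the underside, z up. Goes in either way round (half turn). Starts flat on the bench.
- fixture: Fixed steel plate, 160 (x) x 150 (y) x 12 mm, from x = -72 to +88 mm. Origin: on the bench under the nominal pocket centre; x points from the handle side to the hinge side, z up. On it lies the aluminium nest, 84 (x) x 112 (y) mm, rim 32 mm above the bench, with the pocket.
- seat: Stiff pocket floor (gives 0.2 mm at 12 N; over 35 N is damage), part of the fixture; origin: nominal centre of its top, 18 mm above the bench. Pocket 63 (x) x 92 (y) x 14 mm deep, mouth chamfered 2 mm. The nest is locked anywhere within 10 mm either way along fixture y; NOT in these poses: find the pocket by feel or sight. In x it is at 0. Seated, the block's origin is at this height.
- noses (a point): Point midway between two spring plungers, 24.5 mm above the bench. From the middle of each 92 mm pocket wall (-x and +x) a ball nose, 12 mm across, sticks 3 mm into the pocket. A block let go early hangs 3 to 10 mm proud on them (false stop). Passing them takes about 9 to 15 N downwards; they then drag with several N until the block stops hard on the floor.
- clamp (a joint): Hold-down frame, rad: 0 = closed, level; grows as it opens up and away (to 2.3); starts at 1.85 to 2.15. Stiff hinge: stays where left, about 2 N at the handle. Two rails, 12 mm wide, 10 thick, at y = +-36 mm, run from hinge to handle bar; the rib stands between them (60 mm free). Closed, they are 37.5 mm above the bench, 1.5 mm over a seated block; a proud block stops them.
- clamp_handle (a point): Middle of the frame's handle bar, a round bar 12 mm thick, 84 mm long along fixture y, 136 mm from the hinge axis. Closed, it is 44.5 mm above the bench at fixture x = -74 mm. It can be pinched or pushed from above, and turns within the fingers as the frame swings.
- clamp_hinge (a point): Middle of the frame's hinge axis (parallel to fixture y), fixed, at fixture x = 62 mm, 42.5 mm above the bench. The two hinge posts are 20 x 14 mm, at y = +-56 mm, 52 mm high.
- can: Bystander: upright yellow-banded can, 52 mm diameter, 150 mm high; origin at its underside.
- driver: Bystander: screwdriver, 160 mm long, lying along its x; origin under its middle.
- bin: Bystander: open grey parts bin, 100 x 140 x 45 mm; origin under its middle.
- spool: Bystander: white empty spool ring, 70 mm diameter, 22 mm high; origin under its middle.
Mind the look-alikes: they are no part of the job. There is more than one size of the fixture; the one meant has the size given above. Leave any pink look-alike of the carrier alone.

How it is judged:
By the outcome, as a careful person would: the job done as asked, in the order asked, and still so for the second after the job is handed in, with the robot touching nothing.
It also fails if it takes over 72 s, if anything falls off the work surface, if the arm or the gripper's body presses on something with over 40 N, if the wrist force passes 120 N, or if a joint passes its speed limit or range.

## Working session

There is one attempt and no reset: what is moved stays moved. The work goes in short steps, Python scripts to look and compute and a tool call to move; the robot and the scene stay as the last step left them, time stands still between calls to the robot, and variables do not carry over. Pictures are saved under pics/ and viewed, and the job is handed in when it is done.

Besides the shell and the picture viewer there is one more tool, called after "Emit:" as a command line: name --pt "numbers of a row" for each row, then --argument value for the rest. apply_moves: Moves the arm, as the interface text tells. Its arguments: {"type":"object","properties":{"rows":{"type":"array","items":{"type":"array","items":{"type":"number"}}},"grip_force":{"type":"number"}},"required":["rows"]}

```bash
mkdir -p pics
python3 - <<'E'
from workcell import *
import cv2,numpy as np
np.set_printoptions(precision=4,suppress=True)
o=get_obs();print(o);print(tip_reach if not callable(tip_reach) else tip_reach())
for n in ["scene","top","wrist"]:
    im=camera(n);cv2.imwrite(f"pics/{n}0.png",im[:,:,::-1]);c=calibration(n)
    for k in c:print(n,k,np.array(c[k]))
E
ls
```

```text
{'time': 0.0, 'q': array([73.6835,  5.0097, 10.0345, 95.1   ,  0.0013, 89.9994]), 'qd': array([-0.0548,  0.0014, -0.0761, -0.0056, -0.0872,  0.035 ]), 'joint_efforts': array([  0.0019, -52.0393,  46.4798,   0.0165,   0.    ,  -0.    ]), 'ee_pos': array([0.1545, 0.5276, 0.2476]), 'tcp_rot': array([-179.9248,   -0.0013,  163.6841]), 'wrist_force': array([-0.3815,  0.1491,  0.0691]), 'torque': array([0.0374, 0.0503, 0.0154]), 'opening': 0.08545662049389896}
0.017
scene intrinsics [[495.1564   0.     324.5217]
 [  0.     495.1564 199.1041]
 [  0.       0.       1.    ]]
scene dist [0.0472 0.     0.     0.     0.    ]
scene T [[ 0.1924  0.6003 -0.7763  1.4704]
 [ 0.9812 -0.1316  0.1414 -0.18  ]
 [-0.0173 -0.7889 -0.6143  0.842 ]
 [ 0.      0.      0.      1.    ]]
top intrinsics [[369.2291   0.     323.1737]
 [  0.     369.2291 197.4756]
 [  0.       0.       1.    ]]
top dist [0.0072 0.     0.     0.     0.    ]
top T [[-0.0004 -0.9882  0.1533  0.3281]
 [-0.9998  0.0036  0.0208 -0.0124]
 [-0.0211 -0.1533 -0.988   0.9819]
 [ 0.      0.      0.      1.    ]]
wrist intrinsics [[303.6468   0.     322.8268]
 [  0.     303.6468 201.6046]
 [  0.       0.       1.    ]]
wrist dist [-0.0246  0.      0.      0.      0.    ]
wrist mount [[ 0.0008 -0.9547 -0.2975  0.0763]
 [ 1.      0.0012 -0.001  -0.0009]
 [ 0.0013 -0.2975  0.9547 -0.1254]
 [ 0.      0.      0.      1.    ]]
pics
```

View pics/top0.png

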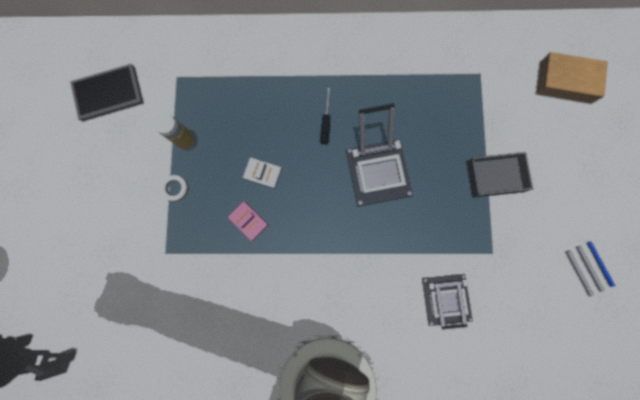

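View pics/scene0.png

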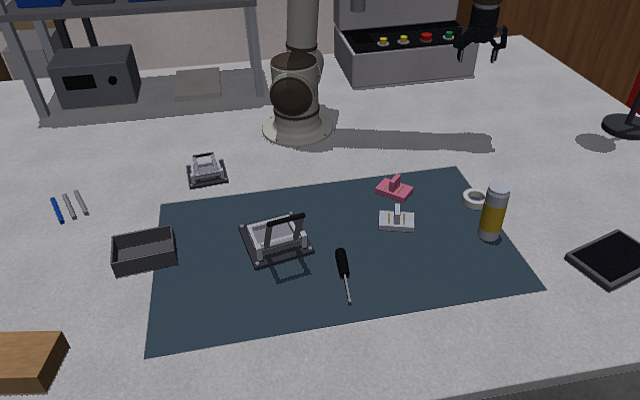

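View pics/wrist0.png

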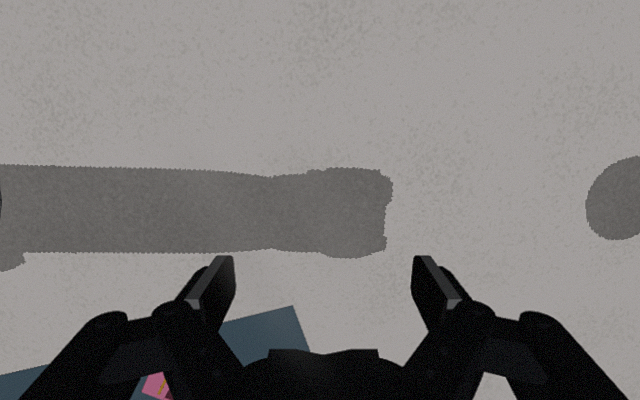

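```bash
cat > h.py <<'E'
from workcell import *
import cv2,numpy as np
np.set_printoptions(precision=4,suppress=True)
def camT(n,obs=None):
    c=calibration(n)
    if n!="wrist": return np.array(c["intrinsics"]),np.array(c["dist"]),np.array(c["T"])
    from scipy.spatial.transform import Rotation as R
    T=np.eye(4);T[:3,:3]=R.from_euler('xyz',obs["tcp_rot"],degrees=True).as_matrix();T[:3,3]=obs["ee_pos"]
    return np.array(c["intrinsics"]),np.array(c["dist"]),T@np.array(c["mount"])
def back(cam,uv,z):
    K,D,T=cam
    p=cv2.undistortPoints(np.array(uv,float).reshape(-1,1,2),K,D).reshape(-1,2)
    d=np.c_[p,np.ones(len(p))]@T[:3,:3].T
    return T[:3,3]+d*((z-T[2,3])/d[:,2])[:,None]
def proj(cam,P):
    K,D,T=cam;Ti=np.linalg.inv(T)
    return cv2.projectPoints(np.array(P,float).reshape(-1,1,3),cv2.Rodrigues(Ti[:3,:3])[0],Ti[:3,3],K,D)[0].reshape(-1,2)
def crop(im,x0,y0,x1,y1,s,fn):
    cv2.imwrite(fn,cv2.resize(im[y0:y1,x0:x1],None,fx=s,fy=s,interpolation=cv2.INTER_CUBIC))
E
python3 - <<'E'
from h import *
im=cv2.imread("pics/top0.png")
crop(im,335,95,425,210,5,"pics/fx.png")
crop(im,220,145,300,245,6,"pics/car.png")
crop(im,410,265,490,335,6,"pics/fx2.png")
crop(cv2.imread("pics/scene0.png"),230,190,330,290,6,"pics/fxs.png")
E
```

```text
(no output)
```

View pics/fx.png

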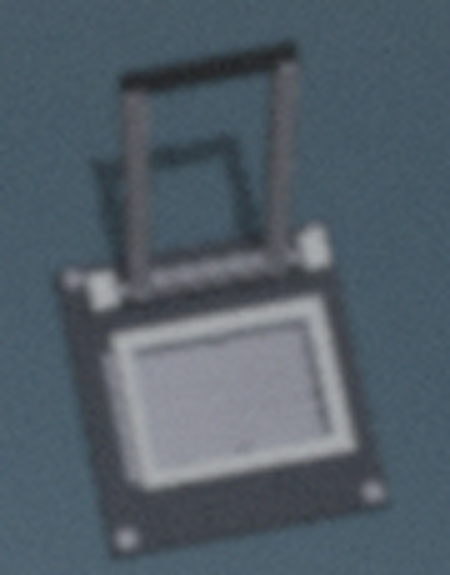

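View pics/car.png

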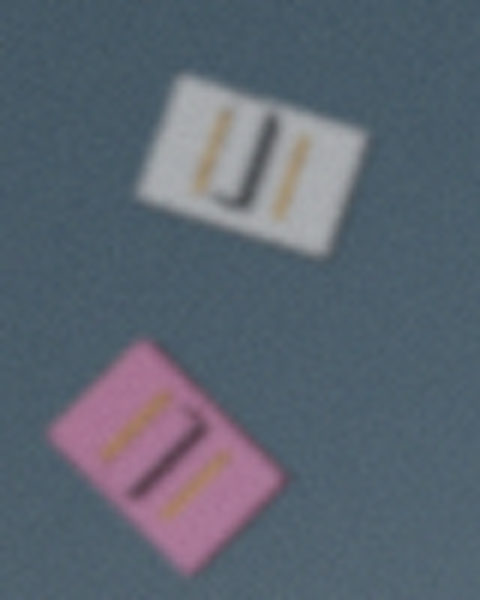

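View pics/fx2.png

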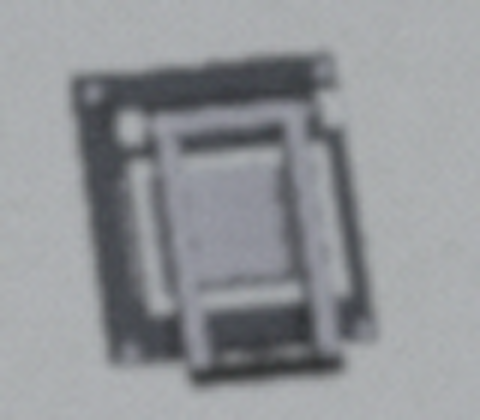

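View pics/fxs.png

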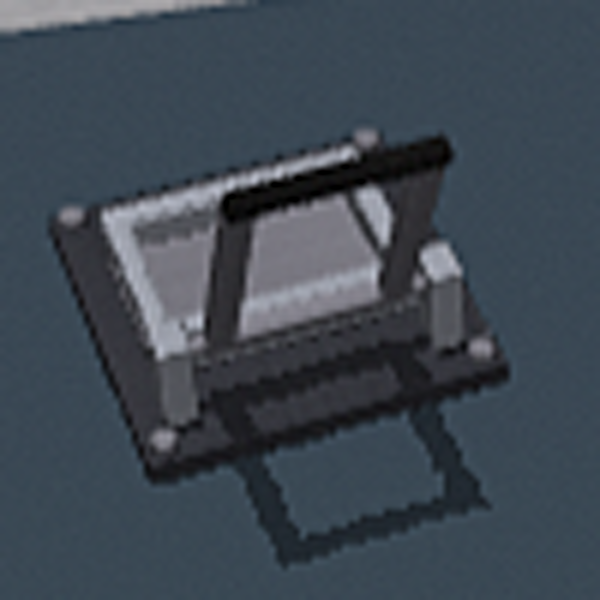

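Run:
```python
from h import *
c=camT("top")
def P(l,x0,y0,s,z): return back(c,[(x0+(a+.5)/s-.5,y0+(b+.5)/s-.5) for a,b in l],z)[:,:2]
def q(n,p):
    print(n,p.tolist(),"ctr",p.mean(0),"sides",np.linalg.norm(p-np.roll(p,-1,0),axis=1), "ang",[np.degrees(np.arctan2(*(p[(i+1)%4]-p[i])[::-1])) for i in range(4)])
q("plate",P([(58,270),(112,555),(390,505),(338,258)],335,95,5,.012))
q("nest",P([(108,332),(322,297),(357,448),(148,490)],335,95,5,.032))
q("pocket",P([(133,350),(305,322),(330,430),(155,468)],335,95,5,.032))
q("posts",P([(102,290),(315,247),(315,247),(102,290)],335,95,5,.052))
q("bar",P([(122,80),(297,48),(297,48),(122,80)],335,95,5,.16))
q("carrier",P([(182,72),(370,130),(325,258),(138,197)],220,145,6,.018))
q("pink",P([(145,338),(288,480),(190,578),(48,432)],220,145,6,.018))
q("fx2",P([(75,75),(330,55),(378,340),(112,362)],410,265,6,.012))
```

```text
plate [[0.6125079367132861, -0.05439286068752715], [0.4566037044781912, -0.08138240373079697], [0.4828314075680409, -0.22860617760112487], [0.6181746625229667, -0.2056627193969853]] ctr [ 0.5425 -0.1425] sides [0.1582 0.1495 0.1373 0.1514] ang [np.float64(-170.17851628256346), np.float64(-79.89881000999432), np.float64(9.621342357281849), np.float64(92.14535615797345)]
nest [[0.5726657066422295, -0.07955398773723249], [0.590970383916924, -0.19257836343495968], [0.5097795501211613, -0.20817210322823498], [0.48802160707928827, -0.09915715707444564]] ctr [ 0.5404 -0.1449] sides [0.1145 0.0827 0.1112 0.0869] ang [np.float64(-80.80063085357078), np.float64(-169.12800382622333), np.float64(101.28716599910032), np.float64(13.039541783584587)]
pocket [[0.5628431257559035, -0.09256536578623477], [0.5774554159987565, -0.18323761161441407], [0.5194033289896369, -0.1944820150278202], [0.49964072757819034, -0.10300087295741649]] ctr [ 0.5398 -0.1433] sides [0.0918 0.0591 0.0936 0.0641] ang [np.float64(-80.84520718930982), np.float64(-169.0378363934923), np.float64(102.19023373068332), np.float64(
[... 1111 characters left out ...]
588595], [0.4063863640055166, 0.15369080974857172], [0.3639157549764699, 0.19538659555708873], [0.42771661880865997, 0.2598714186070218]] ctr [0.4168 0.2069] sides [0.0903 0.0595 0.0907 0.0587] ang [np.float64(-134.15237375980473), np.float64(135.52744146230285), np.float64(45.305471375532214), np.float64(-44.884358959327564)]
fx2 [[0.2717934861267429, -0.24476486323599464], [0.2803203650724513, -0.35290067721801943], [0.16390051056973373, -0.36573069830206373], [0.1545419916280022, -0.25516271096325777]] ctr [ 0.2176 -0.3046] sides [0.1085 0.1171 0.111  0.1177] ang [np.float64(-85.49136098824842), np.float64(-173.71111064938407), np.float64(94.83800666669156), np.float64(5.067725835855347)]
```

Emit:
apply_moves --pt "41 -36 -4 0 0 -0.15 0" --pt "41 -36 -4 0 0 -0.15 0" --pt "41 -36 -4 0 0 -0.15 0" --pt "41 -36 -4 0 0 -0.15 0" --pt "41 -36 -4 0 0 -0.15 0" --pt "41 -36 -4 0 0 -0.15 0" --pt "41 -36 -4 0 0 -0.15 0" --pt "41 -36 -4 0 0 -0.15 0" --pt "41 -36 -4 0 0 -0.15 0" --pt "41 -36 -4 0 0 -0.15 0" --pt "0 0 0 0 0 0 0" --pt "0 0 0 0 0 0 0"

```text
time: 1.65
ee_pos: [0.5643, 0.1678, 0.2079]
tcp_rot: [-180.0, -0.1, 162.2]
wrist_force: [0.2, 0.5, 0.4]
opening: 0.0855
```

Run:
```python
from h import *
import json
o=get_obs();print(o["q"],o["ee_pos"],o["tcp_rot"],o["wrist_force"])
im=camera("wrist")[:,:,::-1];cv2.imwrite("pics/w1.png",im)
json.dump({k:np.array(o[k]).tolist() for k in ["ee_pos","tcp_rot"]},open("w1.json","w"))
```

```text
[16.5575  9.7415 10.8559 91.1692  0.0145 34.4054] [0.5643 0.1678 0.2079] [-179.981    -0.0533  162.1521] [0.1611 0.4501 0.4255]
```

View pics/w1.png

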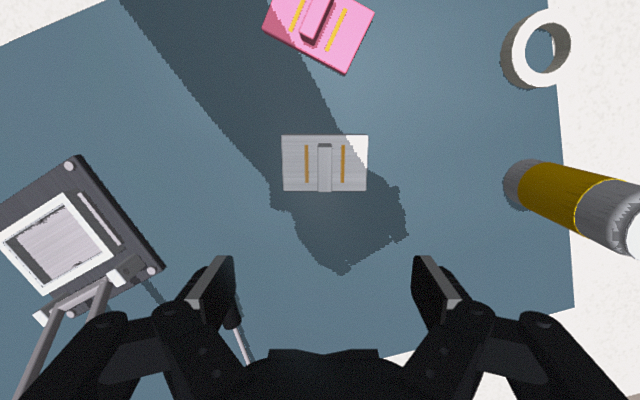

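Run:
```python
from h import *
im=cv2.imread("pics/w1.png");crop(im,270,120,380,205,7,"pics/w1c.png")
```

```text
(no output)
```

View pics/w1c.png

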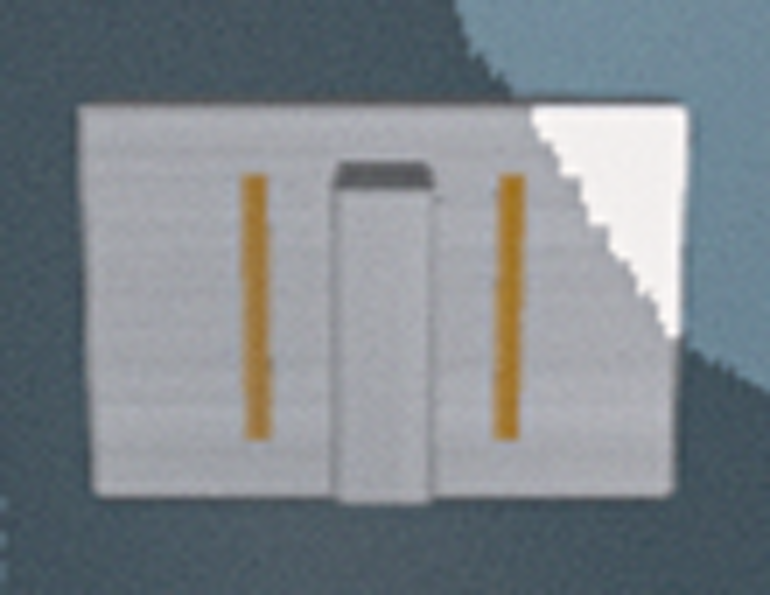

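```bash
cat >> h.py <<'E'
import json
def rd(fn): return {k:np.array(v) for k,v in json.load(open(fn)).items()}
def cp(l,x0,y0,s): return [(x0+(a+.5)/s-.5,y0+(b+.5)/s-.5) for a,b in l]
def q(n,p):
    print(n,"ctr",p.mean(0)*1000,"sides",1000*np.linalg.norm(p-np.roll(p,-1,0),axis=1), "ang",np.round([np.degrees(np.arctan2(*(p[(i+1)%4]-p[i])[:2][::-1])) for i in range(4)],2))
E
python3 - <<'E'
from h import *
c=camT("wrist",rd("w1.json"))
q("top",back(c,cp([(78,104),(690,104),(675,496),(93,496)],270,120,7),.0175))
q("rib",back(c,cp([(333,188),(433,188),(431,504),(336,504)],270,120,7),.05))
q("marks",back(c,cp([(255,175),(512,175),(507,438),(259,438)],270,120,7),.018))
E
```

```text
top ctr [545.0843 174.3586  17.5   ] sides [89.2756 59.2058 89.6083 59.2279] ang [  72.21  -17.55 -107.77  162.13]
rib ctr [545.2991 174.0741  50.    ] sides [13.2281 43.3334 13.1315 43.3364] ang [  72.21  -17.69 -107.77  162.44]
marks ctr [545.5037 174.1107  18.    ] sides [37.7711 39.6979 37.7947 39.7043] ang [  72.21  -17.81 -107.78  162.16]
```

Run:
```python
from h import *
c=calibration("wrist");T=np.array(c["mount"]);cam=(np.array(c["intrinsics"]),np.array(c["dist"]),T)
for z in [-.01,0,.004,.017,.03]:
    print(z,proj(cam,[(x,y,z) for y in(-.0427,.0427) for x in (.011,-.011)]).round(0).tolist())
crop(cv2.imread("pics/w1.png"),170,230,480,350,2.5,"pics/fing.png")
```

```text
-0.01 [[226.0, 267.0], [230.0, 310.0], [425.0, 267.0], [420.0, 310.0]]
0 [[232.0, 256.0], [236.0, 297.0], [418.0, 256.0], [413.0, 297.0]]
0.004 [[235.0, 252.0], [239.0, 292.0], [415.0, 252.0], [411.0, 292.0]]
0.017 [[242.0, 240.0], [245.0, 278.0], [408.0, 241.0], [405.0, 278.0]]
0.03 [[248.0, 231.0], [250.0, 266.0], [402.0, 231.0], [399.0, 266.0]]
```

View pics/fing.png

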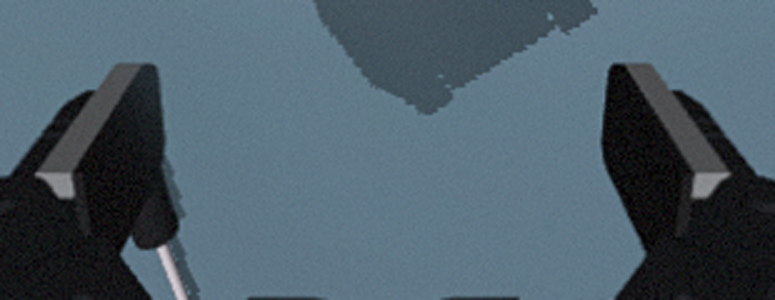

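Emit:
apply_moves --grip_force 80 --pt "-3 1 -20 0 0 0 0" --pt "-4 1.4 -30 0 0 0 0" --pt "-4 1.4 -35 0 0 0 0" --pt "-4 1.4 -35 0 0 0 0" --pt "-4 1.2 -25 0 0 0 0" --pt "0 0 -15 0 0 0 0.3" --pt "0 0 -10 0 0 0 0.6" --pt "0 0 0 0 0 0 1" --pt "0 0 0 0 0 0 1" --pt "0 0 0 0 0 0 1" --pt "0 0 0 0 0 0 1" --pt "0 0 0 0 0 0 1"

```text
time: 3.2
ee_pos: [0.5462, 0.1744, 0.0395]
tcp_rot: [179.9, 0.1, 162.2]
wrist_force: [0.4, -0.3, 6.3]
opening: 0.0127
```

Run:
```python
from h import *
o=get_obs();print(o["time"],o["ee_pos"],o["tcp_rot"],o["wrist_force"],o["torque"],o["opening"])
im=camera("wrist")[:,:,::-1];cv2.imwrite("pics/w2.png",im)
```

```text
3.2 [0.5462 0.1744 0.0395] [179.9335   0.0912 162.1777] [ 0.4115 -0.2959  6.2962] [-0.0199  0.1187  0.0151] 0.012739867693280288
```

View pics/w2.png

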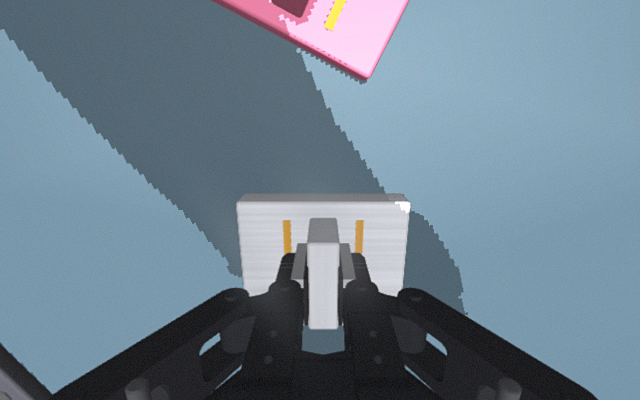

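Emit:
apply_moves --pt "0 0 10 0 0 0 1" --pt "0 0 20 0 0 0 1" --pt "0 -5 35 0 0 0 1" --pt "2 -15 45 0 0 1 1" --pt "4 -25 45 0 0 3 1" --pt "5 -35 35 0 0 3.1 1" --pt "6 -40 20 0 0 4 1" --pt "6 -45 0 0 0 4 1" --pt "6 -45 0 0 0 4 1" --pt "6 -40 0 0 0 4 1" --pt "5 -30 0 0 0 3 1" --pt "3 -20 0 0 0 2 1" --pt "0 -8 0 0 0 0 1" --pt "0 0 0 0 0 0 1" --pt "0 0 0 0 0 0 1"

```text
time: 5.12
ee_pos: [0.5884, -0.1329, 0.2484]
tcp_rot: [180.0, -0.0, -169.7]
wrist_force: [0.1, 0.3, -3.0]
opening: 0.0124
```

Run:
```python
from h import *
o=get_obs();print(o["time"],o["q"],o["ee_pos"],o["tcp_rot"],o["wrist_force"],o["torque"],o["opening"])
im=camera("wrist")[:,:,::-1];cv2.imwrite("pics/w3.png",im)
json.dump({k:np.array(o[k]).tolist() for k in ["ee_pos","tcp_rot"]},open("w3.json","w"))
```

```text
5.125 [-12.7373  12.5401  18.5955  96.0622   0.0144 -23.0361] [ 0.5884 -0.1329  0.2484] [ 179.9841   -0.0007 -169.7012] [ 0.0564  0.3343 -3.0115] [ 0.009   0.0076 -0.0575] 0.012419135767341173
```

View pics/w3.png

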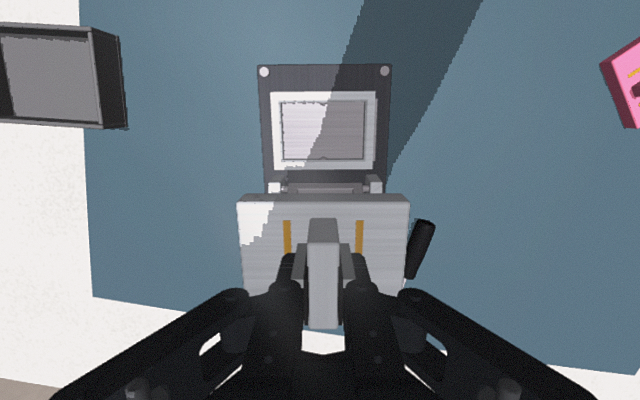

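Run:
```python
from h import *
im=cv2.imread("pics/w3.png");crop(im,250,55,400,205,5,"pics/w3c.png");crop(im,262,82,386,178,6,"pics/w3d.png")
```

```text
(no output)
```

View pics/w3c.png

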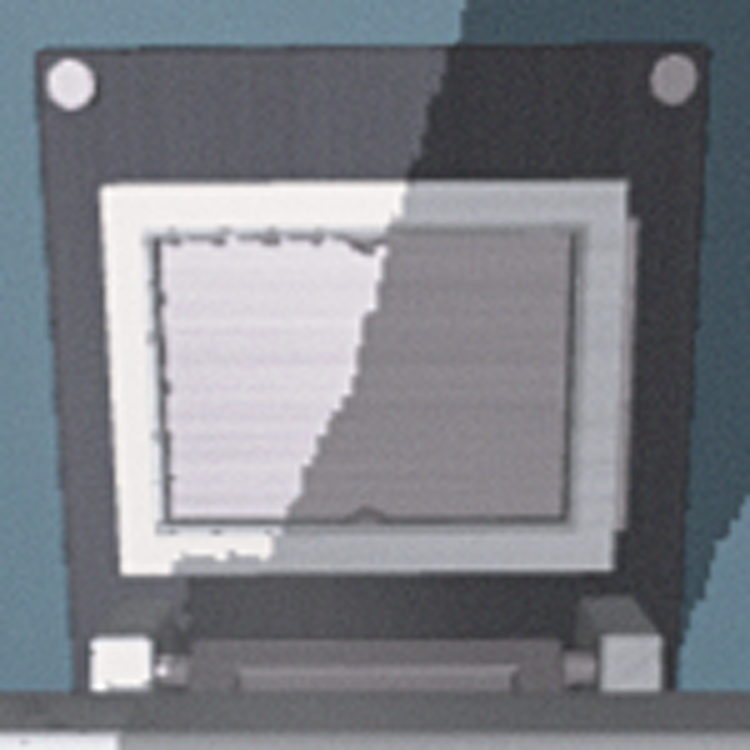

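View pics/w3d.png

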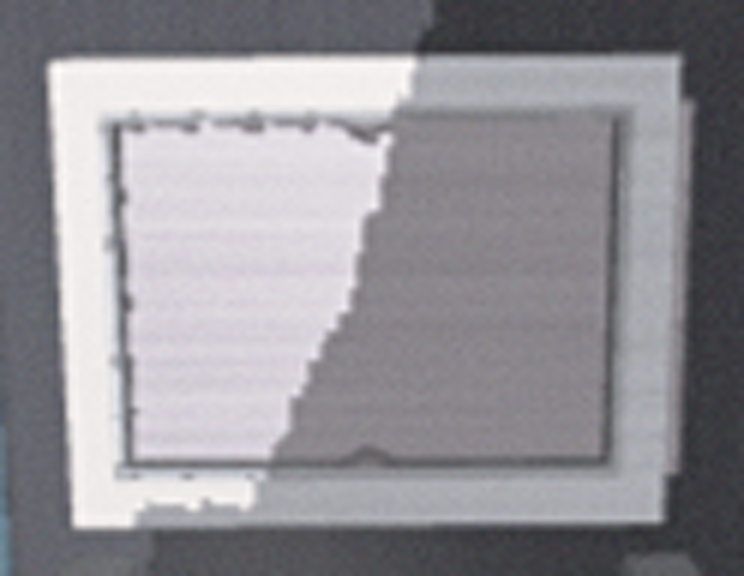

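Run:
```python
from h import *
c=camT("wrist",rd("w3.json"))
n=back(c,cp([(47,61),(683,54),(664,522),(73,527)],262,82,6),.032);q("nest",n)
p=back(c,cp([(38,50),(710,42)],250,55,5),.012);print("plate front mid",p.mean(0),np.linalg.norm(p[0]-p[1]),np.degrees(np.arctan2(*(p[1]-p[0])[:2][::-1])))
po=back(c,cp([(90,663),(663,662),(663,689),(90,691)],250,55,5),.052);print("posts",po.mean(0),np.linalg.norm(po[0]-po[1]),np.degrees(np.arctan2(*(po[1]-po[0])[:2][::-1])))
sc=back(c,cp([(72,83),(674,79)],250,55,5),.014);print("screws",sc.mean(0),np.degrees(np.arctan2(*(sc[1]-sc[0])[:2][::-1])))
print("nose",back(c,cp([(368,455)],262,82,6),.0245))
fl=back(c,cp([(118,122),(614,115),(606,464),(129,466)],262,82,6),.020);q("pocket~",fl)
```

```text
nest ctr [ 538.1134 -143.2738   32.    ] sides [112.6922  84.0425 112.4845  83.8742] ang [ 100.94   10.71  -79.15 -169.14]
plate front mid [ 0.4674 -0.1544  0.012 ] 0.14781417546070522 100.97620582076374
posts [ 0.5979 -0.1299  0.052 ] 0.12545940726271052 100.47131479982751
screws [ 0.4748 -0.1532  0.014 ] 100.69929661782727
nose [[ 0.5675 -0.1377  0.0245]]
pocket~ ctr [ 538.4747 -143.2215   20.    ] sides [91.7626 64.8451 93.0538 64.0185] ang [ 101.12   11.18  -79.4  -169.97]
```

Run:
```python
from h import *
im=cv2.imread("pics/w3.png");crop(im,230,185,420,310,4,"pics/w3h.png")
```

```text
(no output)
```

View pics/w3h.png

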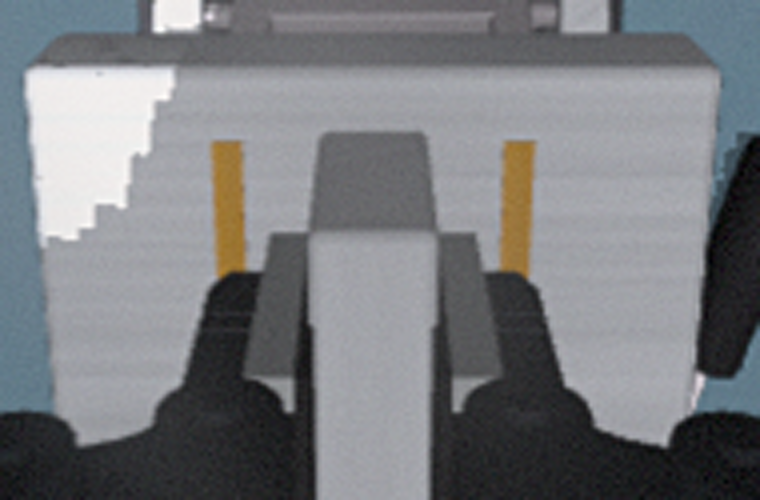

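Run:
```python
from h import *
c=calibration("wrist");cam=(np.array(c["intrinsics"]),np.array(c["dist"]),np.array(c["mount"]))
def f(n,l,z): print(n,1000*back(cam,cp(l,230,185,4),z))
f("topedge",[(26,68),(720,68)],.0218)
f("marks",[(228,141),(520,141)],.0215)
f("rib",[(310,232),(440,232)],-.0105)
f("ribbase",[(318,132),(427,132)],.0215)
f("lowedge",[(60,34),(690,34)],.0375)
```

```text
topedge [[ 30.8186 -44.8855  21.8   ]
 [ 30.9376  43.4041  21.8   ]]
marks [[ 21.069  -19.4446  21.5   ]
 [ 21.1238  18.2744  21.5   ]]
rib [[ 23.1348  -7.1879 -10.5   ]
 [ 23.1561   6.2686 -10.5   ]]
ribbase [[22.3266 -7.7978 21.5   ]
 [22.3469  6.2446 21.5   ]]
lowedge [[ 30.9065 -44.4295  37.5   ]
 [ 31.0209  43.4669  37.5   ]]
```

Emit:
apply_moves --pt "-12 -2 0 0 0 0.55 1" --pt "-15 -3 -10 0 0 0 1" --pt "-15 -3 -20 0 0 0 1" --pt "-7.2 -1.5 -30 0 0 0 1" --pt "0 0 -40 0 0 0 1" --pt "0 0 -35 0 0 0 1" --pt "0 0 -20 0 0 0 1" --pt "0 0 -13 0 0 0 1" --pt "0 0 0 0 0 0 1" --pt "0 0 0 0 0 0 1"

```text
time: 6.42
ee_pos: [0.5397, -0.1433, 0.0814]
tcp_rot: [-180.0, 0.1, -169.2]
wrist_force: [-0.4, 0.2, -2.7]
opening: 0.0126
```

Run:
```python
from h import *
o=get_obs();print(o["time"],o["ee_pos"],o["tcp_rot"],o["wrist_force"],o["torque"],o["opening"])
im=camera("wrist")[:,:,::-1];cv2.imwrite("pics/w4.png",im);crop(im,200,120,450,310,3,"pics/w4c.png")
json.dump({k:np.array(o[k]).tolist() for k in ["ee_pos","tcp_rot"]},open("w4.json","w"))
```

```text
6.425 [ 0.5397 -0.1433  0.0814] [-179.9603    0.0792 -169.1605] [-0.3584  0.2268 -2.6731] [-0.001   0.0166 -0.0249] 0.012635441640957663
```

View pics/w4c.png

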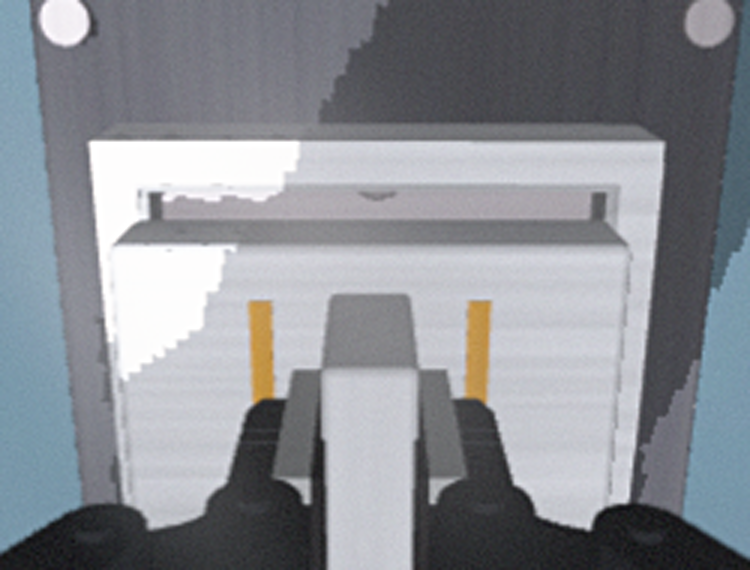

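Run:
```python
from h import *
c=calibration("wrist");cam=(np.array(c["intrinsics"]),np.array(c["dist"]),np.array(c["mount"]))
def f(n,l,z): p=1000*back(cam,cp(l,200,120,3),z);print(n,p[:,:2],p.mean(0))
f("nest front",[(90,141),(665,141)],.0494)
f("mouth",[(138,188),(620,186)],.0494)
f("walls",[(150,195),(606,193)],.0514)
f("walls in",[(162,220),(592,220)],.0634)
f("block",[(113,246),(628,246)],.0218)
f("blocklow",[(130,220),(612,220)],.0375)
f("marks",[(260,301),(479,301)],.0215)
f("nose",[(377,198)],.0569)
```

```text
nest front [[ 43.6083 -55.1948]
 [ 43.7433  56.6921]] [43.6758  0.7486 49.4   ]
mouth [[ 34.2126 -46.5069]
 [ 34.7392  48.6394]] [34.4759  1.0662 49.4   ]
walls [[ 32.2883 -44.7283]
 [ 32.8169  46.5112]] [32.5526  0.8915 51.4   ]
walls in [[ 23.7296 -45.5219]
 [ 23.8513  47.1431]] [23.7904  0.8106 63.4   ]
block [[ 30.8042 -44.2611]
 [ 30.9222  43.0955]] [30.8632 -0.5828 21.8   ]
blocklow [[ 30.9853 -45.3263]
 [ 31.1022  44.3322]] [31.0438 -0.497  37.5   ]
marks [[ 21.0069 -19.5894]
 [ 21.0619  18.1347]] [21.0344 -0.7273 21.5   ]
nose [[30.3141  0.7598]] [30.3141  0.7598 56.9   ]
```

Emit:
apply_moves --pt "-0.4 1.3 0 0 0 0 1" --pt "0 0 -3 0 0 0 1" --pt "0 0 -3 0 0 0 1" --pt "0 0 -2 0 0 0 1" --pt "0 0 -1 0 0 0 1" --pt "0 0 0 0 0 0 1"

```text
time: 7.22
ee_pos: [0.5389, -0.142, 0.0712]
tcp_rot: [180.0, -0.0, -169.2]
wrist_force: [0.0, 0.8, -2.6]
opening: 0.0128
```

```bash
cat > s.py <<'E'
from h import *
o=get_obs();print(o["time"],o["ee_pos"]*1000,o["tcp_rot"],o["wrist_force"],o["torque"],o["opening"])
E
python3 s.py
```

```text
7.225 [ 538.8931 -141.9503   71.1624] [ 179.9974   -0.0098 -169.166 ] [ 0.0142  0.8365 -2.6449] [-0.014  -0.0161 -0.0444] 0.012760127501765826
```

Emit:
apply_moves --pt "0 0 -1 0 0 0 1" --pt "0 0 -1 0 0 0 1" --pt "0 0 -1 0 0 0 1" --pt "0 0 0 0 0 0 1"

```text
time: 7.72
ee_pos: [0.5389, -0.1419, 0.0682]
tcp_rot: [180.0, -0.0, -169.2]
wrist_force: [-0.0, 0.5, -2.5]
opening: 0.0124
```

```bash
python3 s.py
```

```text
7.725 [ 538.872  -141.9376   68.1681] [ 179.9949   -0.0099 -169.1684] [-0.0432  0.465  -2.4713] [-0.0192 -0.0191  0.027 ] 0.012416872484120964
```

Emit:
apply_moves --pt "0 0 -1 0 0 0 1" --pt "0 0 -1 0 0 0 1" --pt "0 0 0 0 0 0 1"

```text
time: 8.1
ee_pos: [0.5392, -0.142, 0.0667]
tcp_rot: [-180.0, 0.0, -169.2]
wrist_force: [-0.5, 0.4, -0.2]
opening: 0.0128
```

Emit:
apply_moves --pt "0 0 -1 0 0 0 1" --pt "0 0 -1 0 0 0 1" --pt "0 0 0 0 0 0 1"

```text
time: 8.48
ee_pos: [0.5394, -0.1421, 0.0656]
tcp_rot: [-179.9, 0.1, -169.2]
wrist_force: [-2.0, 0.0, 7.6]
opening: 0.0127
```

Emit:
apply_moves --pt "-0.4 0 -1 0 0 0 1" --pt "0 0 -1 0 0 0 1" --pt "0 0 0 0 0 0 1"

```text
time: 8.85
ee_pos: [0.5391, -0.1423, 0.0634]
tcp_rot: [-179.9, 0.1, -169.2]
wrist_force: [0.8, -1.1, 3.3]
opening: 0.0127
```

Emit:
apply_moves --pt "0 0 -1 0 0 0 1" --pt "0 0 0 0 0 0 1"

```text
time: 9.1
ee_pos: [0.539, -0.1422, 0.0619]
tcp_rot: [-179.9, 0.1, -169.2]
wrist_force: [1.2, -2.1, 3.6]
opening: 0.0126
```

Emit:
apply_moves --pt "0 0.3 -1 0 0 0 1" --pt "0 0 -1 0 0 0 1" --pt "0 0 0 0 0 0 1"

```text
time: 9.48
ee_pos: [0.5388, -0.1418, 0.0595]
tcp_rot: [-180.0, 0.0, -169.2]
wrist_force: [0.1, -1.4, 3.0]
opening: 0.0127
```

Emit:
apply_moves --pt "0 0 -1 0 0 0 1" --pt "0 0 0 0 0 0 1"

```text
time: 9.72
ee_pos: [0.5387, -0.1417, 0.0584]
tcp_rot: [-180.0, 0.0, -169.2]
wrist_force: [0.5, -0.9, 2.7]
opening: 0.0127
```

Emit:
apply_moves --pt "0 0 -1 0 0 0 1" --pt "0 0 0 0 0 0 1"

```text
time: 9.98
ee_pos: [0.5387, -0.1417, 0.0573]
tcp_rot: [-180.0, 0.0, -169.2]
wrist_force: [1.3, -1.4, 2.8]
opening: 0.0129
```

Expected floor near 57.5; no hard stop yet. I'll go on in half-millimetre steps.

Emit:
apply_moves --pt "0 0 -0.5 0 0 0 1" --pt "0 0 0 0 0 0 1"

```text
time: 10.22
ee_pos: [0.5388, -0.1417, 0.0573]
tcp_rot: [-180.0, 0.0, -169.2]
wrist_force: [0.3, -0.8, 6.4]
opening: 0.0127
```

Emit:
apply_moves --pt "0 0 -0.5 0 0 0 1" --pt "0 0 0 0 0 0 1"

```text
time: 10.48
ee_pos: [0.5388, -0.1417, 0.0572]
tcp_rot: [-180.0, 0.1, -169.2]
wrist_force: [-1.9, -0.4, 10.5]
opening: 0.0124
```

Emit:
apply_moves --pt "0 0 -0.5 0 0 0 1" --pt "0 0 0 0 0 0 1"

```text
time: 10.72
ee_pos: [0.5388, -0.1417, 0.0572]
tcp_rot: [-180.0, 0.1, -169.2]
wrist_force: [-2.9, -0.0, 14.1]
opening: 0.0125
```

Emit:
apply_moves --pt "0 0 1.2 0 0 0 1" --pt "0 0 0 0 0 0 0.8" --pt "0 0 0 0 0 0 0.6" --pt "0 0 0 0 0 0 0.6" --pt "0 0 0 0 0 0 0.6"

```text
time: 11.35
ee_pos: [0.5384, -0.1416, 0.0568]
tcp_rot: [180.0, -0.0, -169.2]
wrist_force: [0.9, 0.6, 0.0]
opening: 0.0342
```

Emit:
apply_moves --pt "0 0 4 0 0 0 0.6" --pt "0 0 10 0 0 0 0.6" --pt "0 0 20 0 0 0 0.6" --pt "0 0 30 0 0 0 0.6" --pt "0 0 40 0 0 0 0.6" --pt "8 2 40 0 0 0 0.6" --pt "8 2 30 0 0 0 0.6" --pt "0 0 0 0 0 0 0.6"

```text
time: 12.35
ee_pos: [0.5557, -0.1377, 0.2342]
tcp_rot: [-179.9, 0.2, -169.2]
wrist_force: [0.5, -0.1, -0.4]
opening: 0.034
```

```bash
python3 s.py
python3 - <<'E'
from h import *
o=get_obs()
im=camera("wrist")[:,:,::-1];cv2.imwrite("pics/w5.png",im);crop(im,220,90,420,290,3.5,"pics/w5c.png")
json.dump({k:np.array(o[k]).tolist() for k in ["ee_pos","tcp_rot"]},open("w5.json","w"))
E
```

```text
12.35 [ 555.6863 -137.7455  234.2092] [-179.885     0.2497 -169.1511] [ 0.4749 -0.0625 -0.4256] [-0.0635  0.0093  0.0346] 0.03403680766355318
```

View pics/w5c.png

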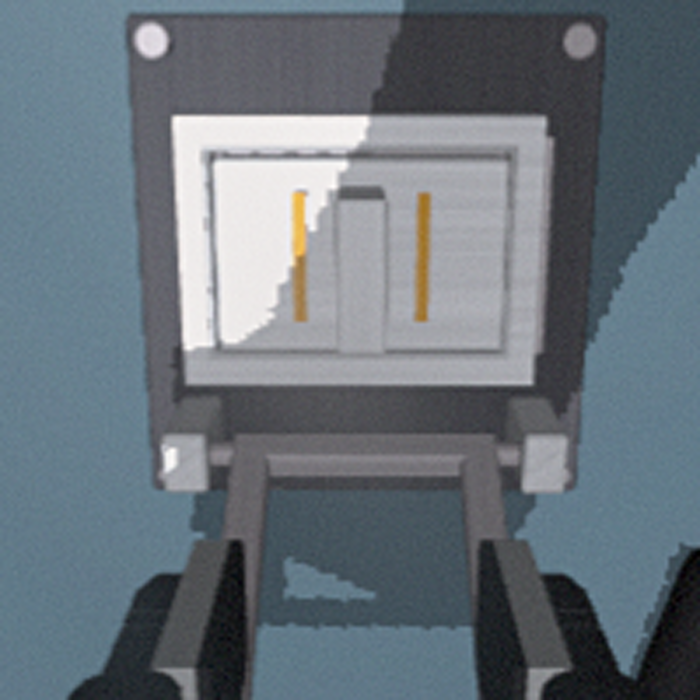

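```bash
python3 - <<'E'
from h import *
from scipy.optimize import least_squares
c=camT("wrist",rd("w5.json"))
# fixture pose fit: plate front corners, screws? nest not. posts tops
obs=cp([(128,15),(606,17),(162,435),(568,435),(568,490),(162,490)],220,90,3.5)
mod=np.array([(-72,75,12),(-72,-75,12),(52,63,52),(52,-63,52),(72,-63,52),(72,63,52)])/1000
def W(p,m):
    a=np.radians(p[2]);R=np.array([[np.cos(a),-np.sin(a),0],[np.sin(a),np.cos(a),0],[0,0,1]])
    return m@R.T+[p[0],p[1],0]
def res(p): return (proj(c,W(p,mod))-obs).ravel()
for m2 in [0]:
    s=least_squares(res,[.538,-.141,10.8],x_scale=[.01,.01,1]);print(s.x,res(s.x).reshape(-1,2))
p=s.x
def bar(p,t,y=0):
    # radius vec at closed (-136,+2); opening rotates up: 
    v=np.array([-136*np.cos(t)+2*np.sin(t), y, 136*np.sin(t)+2*np.cos(t)])
    return W(p,(np.array([62,0,42.5])+v)[None]/1000)[0]
for n,ob in [("top",cp([(122,80),(297,48)],335,95,5)),("scene",cp([(238,204),(438,153)],230,190,6))]:
    cam=camT(n)
    def r(t): return (proj(cam,[bar(p,t[0],42),bar(p,t[0],-42)])-(ob if n=="top" else ob[::1])).ravel()
    for sgn in (1,-1):
        def r(t): return (proj(cam,[bar(p,t[0],sgn*42),bar(p,t[0],-sgn*42)])-ob).ravel()
        s=least_squares(r,[2.]);print(n,sgn,s.x,s.fun,bar(p,s.x[0]))
for t in (1.85,1.95,2.05,2.15):print(t,bar(p,t)*1000)
E
python3 - <<'E'
import sys;sys.path.insert(0,'.')
from h import *
im=cv2.imread("pics/w5.png");cv2.imwrite("pics/w5f.png",im)
E
```

```text
[   0.5947   -0.1301 -168.516 ] [[  9.9761 167.2304]
 [ -9.46   165.7853]
 [ -3.1947 -41.3401]
 [  3.023  -42.4769]
 [  4.0129 -77.649 ]
 [ -4.5478 -76.4401]]
top 1 [0.2993] [ 29.0105   7.959  -38.4531  20.9501] [ 0.6608 -0.1166  0.0845]
top -1 [0.4004] [-2.6976 14.6066 -4.7608 14.3191] [ 0.656  -0.1176  0.0974]
scene 1 [0.7334] [-5.0134  1.7319 -2.2359  0.284 ] [ 0.6317 -0.1225  0.135 ]
scene -1 [0.7343] [ 31.0824  -8.2691 -38.3619  10.1774] [ 0.6316 -0.1226  0.1351]
1.85 [ 495.3735 -150.2435  172.6822]
1.95 [ 482.8301 -152.7919  168.0982]
2.05 [ 470.7978 -155.2364  162.2591]
2.15 [ 459.3968 -157.5526  155.2235]
```

View pics/w5.png

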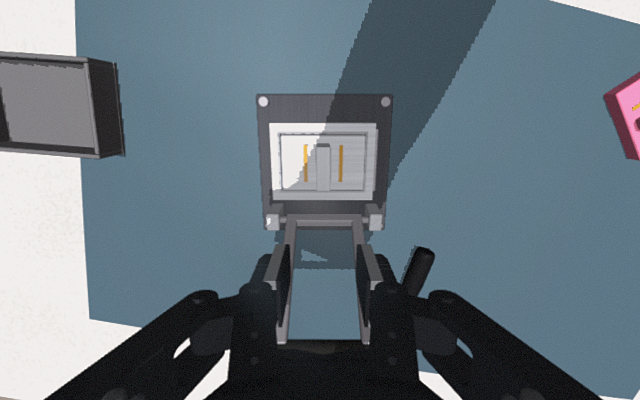

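```bash
cat > fit.py <<'E'
from h import *
from scipy.optimize import least_squares
c=camT("wrist",rd("w5.json"))
obs=cp([(128,15),(606,17),(162,435),(568,435),(568,490),(162,490)],220,90,3.5)
mod=np.array([(-72,-75,12),(-72,75,12),(52,-63,52),(52,63,52),(72,63,52),(72,-63,52)])/1000
def W(p,m):
    a=np.radians(p[2]);R=np.array([[np.cos(a),-np.sin(a),0],[np.sin(a),np.cos(a),0],[0,0,1]])
    return m@R.T+[p[0],p[1],0]
def bar(p,t,y=0):
    v=np.array([-136*np.cos(t)+2*np.sin(t), y, 136*np.sin(t)+2*np.cos(t)])
    return W(p,(np.array([62,0,42.5])+v)[None]/1000)[0]
if __name__=="__main__":
    def res(p): return (proj(c,W(p,mod))-obs).ravel()
    s=least_squares(res,[.538,-.141,10.8],x_scale=[.01,.01,1]);print(s.x,res(s.x).reshape(-1,2))
    p=s.x
    for n,ob in [("top",cp([(122,80),(297,48)],335,95,5)),("scene",cp([(238,204),(438,153)],230,190,6))]:
        cam=camT(n)
        for sgn in (1,-1):
            def r(t): return (proj(cam,[bar(p,t[0],sgn*42),bar(p,t[0],-sgn*42)])-ob).ravel()
            s=least_squares(r,[2.]);print(n,sgn,s.x,s.fun,bar(p,s.x[0]))
    for t in (1.85,1.95,2.05,2.15):print(t,bar(p,t)*1000)
E
python3 fit.py
```

```text
[ 0.5375 -0.1412 10.7694] [[-1.1021 -0.7722]
 [ 0.9045 -1.0255]
 [-0.4728 -0.3673]
 [ 0.6318  0.0207]
 [-0.5005  1.4911]
 [ 0.5341  1.0935]]
top 1 [2.0949] [-1.4579  0.6734 -1.1513  0.3511] [ 0.667  -0.1166  0.1592]
top -1 [2.1472] [ 33.0274  -7.7827 -37.0888   5.3022] [ 0.6729 -0.1155  0.1554]
scene 1 [2.0455] [ 34.9287  -9.6209 -35.9353   8.8697] [ 0.6612 -0.1177  0.1625]
scene -1 [2.0536] [-2.4476  0.8364  1.7601 -0.6686] [ 0.6622 -0.1175  0.162 ]
1.85 [ 637.1355 -122.2712  172.6822]
1.95 [ 649.7098 -119.8795  168.0982]
2.05 [ 661.7716 -117.5853  162.2591]
2.15 [ 673.2006 -115.4114  155.2235]
```

Emit:
apply_moves --pt "11 2 0 0 0 -10 0.6" --pt "11 2 0 0 0 -10 0.6" --pt "11 2 0 0 0 -10 0.6" --pt "11 2 0 0 0 -10 0.6" --pt "12 2 0 0 0 -10 0.6" --pt "12 2 0 0 0 -10 0.6" --pt "12 2 0 0 0 -10 0.6" --pt "12 2 0 0 0 -10 0.6" --pt "12 2 0 0 0 -10 0.6" --pt "4 1 0 0 0 0 0.6" --pt "0 0 0 0 0 0 0.6"

```text
time: 13.78
ee_pos: [0.6622, -0.1186, 0.2302]
tcp_rot: [-179.9, -0.0, 101.1]
wrist_force: [-0.5, 0.4, 0.8]
opening: 0.0342
```

```bash
python3 s.py
python3 - <<'E'
from h import *
o=get_obs()
im=camera("wrist")[:,:,::-1];cv2.imwrite("pics/w6.png",im)
json.dump({k:np.array(o[k]).tolist() for k in ["ee_pos","tcp_rot"]},open("w6.json","w"))
E
```

```text
13.775 [ 662.2178 -118.6311  230.2129] [-179.9284   -0.026   101.0584] [-0.5111  0.4079  0.7734] [-0.0153 -0.0502  0.0031] 0.034213784625271436
```

View pics/w6.png

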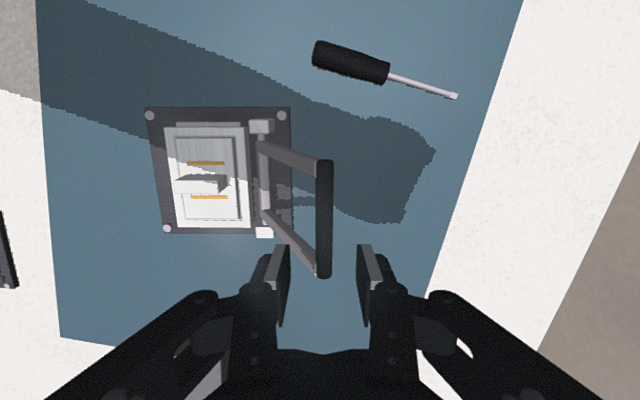

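Run:
```python
from h import *
from fit import *
im=cv2.imread("pics/w6.png");crop(im,240,145,380,300,4,"pics/w6c.png")
o=rd("w6.json");c=camT("wrist",o)
for z in (.155,.161,.167):
    b=back(c,[(325,163),(324,274)],z);print(z,b*1000,np.linalg.norm(b[0]-b[1])*1000,b.mean(0)*1000)
p=[.5379,-.1406,10.77]
ob=np.array([(325,161),(324,276)])
def r(t):return (proj(c,[bar(p,t[0],42),bar(p,t[0],-42)])-ob).ravel()
s=least_squares(r,[2.05]);print(s.x,s.fun,bar(p,s.x[0]))
```

```text
0.155 [[ 655.1423  -79.7542  155.    ]
 [ 670.7171 -162.0403  155.    ]] 83.74709306083618 [ 662.9297 -120.8973  155.    ]
0.161 [[ 654.9002  -78.7159  161.    ]
 [ 670.0094 -158.542   161.    ]] 81.243414840944 [ 662.4548 -118.6289  161.    ]
0.167 [[ 654.658   -77.6775  167.    ]
 [ 669.3016 -155.0436  167.    ]] 78.73973662105182 [ 661.9798 -116.3606  167.    ]
[2.0482] [-0.331  -2.386  -0.2276 -1.3827] [ 0.6619 -0.117   0.1624]
```

View pics/w6c.png

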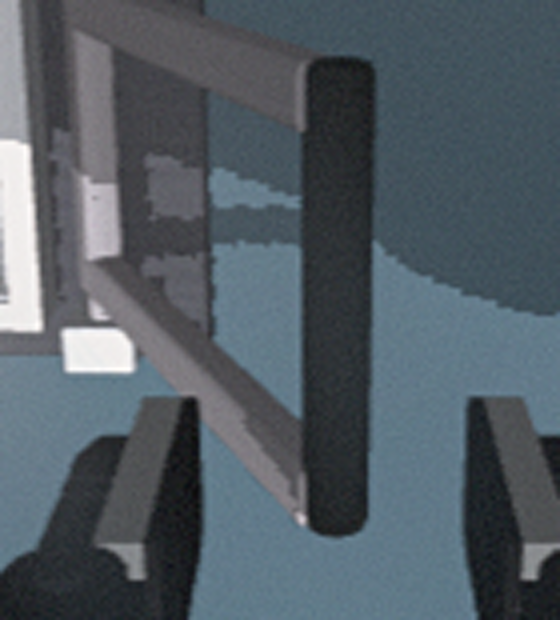

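Emit:
apply_moves --grip_force 20 --pt "0 0 -20 0 0 0 0.6" --pt "0 0 -20 0 0 0 0.6" --pt "0 0 -15 0 0 0 0.6" --pt "0 0 -10 0 0 0 0.6" --pt "0 0 -4 0 0 0 0.6" --pt "0 0 0 0 0 0 0.6"

```text
time: 14.58
ee_pos: [0.6626, -0.1187, 0.1622]
tcp_rot: [180.0, 0.0, 100.8]
wrist_force: [-0.1, 0.2, -0.6]
opening: 0.0341
```

Emit:
apply_moves --pt "0 0 0 0 0 0 0.75" --pt "0 0 0 0 0 0 0.85" --pt "0 0 0 0 0 0 0.95" --pt "0 0 0 0 0 0 1" --pt "0 0 0 0 0 0 1"

```text
time: 15.2
ee_pos: [0.6627, -0.1187, 0.1625]
tcp_rot: [180.0, 0.0, 100.8]
wrist_force: [0.6, -0.3, 3.8]
opening: 0.0113
```

```bash
python3 s.py
python3 - <<'E'
from h import *
o=get_obs()
im=camera("wrist")[:,:,::-1];cv2.imwrite("pics/w7.png",im)
E
```

```text
15.2 [ 662.7366 -118.6514  162.459 ] [179.9537   0.017  100.8361] [ 0.563  -0.3421  3.7815] [-0.0254 -0.1453  0.0243] 0.011340994671665806
```

View pics/w7.png

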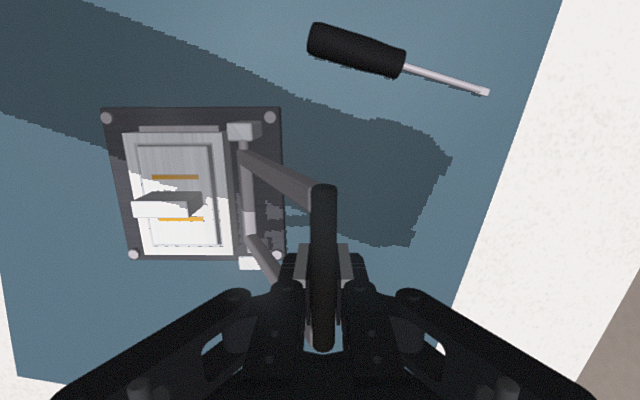

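Run:
```python
import numpy as np
th=np.concatenate([[2.05,2.02],np.arange(1.96,0.29,-.06),np.arange(.26,-.01,-.04)]);th[-1]=max(th[-1],0)
a=np.radians(10.8)
x=62-136*np.cos(th)+2*np.sin(th);z=42.5+136*np.sin(th)+2*np.cos(th)
P=np.c_[x*np.cos(a),x*np.sin(a),z];D=np.diff(np.round(P,1),axis=0)
print(len(D))
for t,d in zip(th[1:],D):print(round(t,2),d.round(1).tolist())
print(P[-1]-P[0])
```

```text
36
2.02 [-3.5, -0.7, 1.8]
1.96 [-7.3, -1.4, 3.5]
1.9 [-7.5, -1.4, 3.0]
1.84 [-7.6, -1.4, 2.5]
1.78 [-7.7, -1.5, 2.0]
1.72 [-7.9, -1.5, 1.6]
1.66 [-7.9, -1.5, 1.1]
1.6 [-8.0, -1.6, 0.6]
1.54 [-8.0, -1.5, 0.1]
1.48 [-8.1, -1.5, -0.4]
1.42 [-7.9, -1.5, -0.8]
1.36 [-7.9, -1.5, -1.4]
1.3 [-7.8, -1.5, -1.8]
1.24 [-7.7, -1.5, -2.3]
1.18 [-7.6, -1.4, -2.8]
1.12 [-7.3, -1.4, -3.2]
1.06 [-7.2, -1.4, -3.7]
1.0 [-6.9, -1.3, -4.1]
0.94 [-6.7, -1.3, -4.5]
0.88 [-6.4, -1.2, -4.9]
0.82 [-6.1, -1.2, -5.3]
0.76 [-5.8, -1.1, -5.7]
0.7 [-5.4, -1.0, -6.0]
0.64 [-5.1, -1.0, -6.3]
0.58 [-4.7, -0.9, -6.6]
0.52 [-4.3, -0.8, -6.9]
0.46 [-3.8, -0.8, -7.1]
0.4 [-3.5, -0.6, -7.4]
0.34 [-3.0, -0.6, -7.6]
0.26 [-3.3, -0.6, -10.3]
0.22 [-1.3, -0.3, -5.3]
0.18 [-1.2, -0.2, -5.3]
0.14 [-0.9, -0.2, -5.3]
0.1 [-0.7, -0.1, -5.4]
0.06 [-0.5, -0.1, -5.4]
0.02 [-0.3, -0.1, -5.5]
[-196.86354178  -37.55372904 -115.03971807]
```

Emit:
apply_moves --pt "-3.5 -0.7 1.8 0 0 0 1" --pt "-7.3 -1.4 3.5 0 0 0 1" --pt "-7.5 -1.4 3.0 0 0 0 1" --pt "-7.6 -1.4 2.5 0 0 0 1" --pt "-7.7 -1.5 2.0 0 0 0 1" --pt "-7.9 -1.5 1.6 0 0 0 1" --pt "-7.9 -1.5 1.1 0 0 0 1"

```text
time: 16.12
ee_pos: [0.6129, -0.1281, 0.1779]
tcp_rot: [179.9, 0.0, 100.8]
wrist_force: [3.8, 0.9, 4.1]
opening: 0.0106
```

Emit:
apply_moves --pt "-8.0 -1.6 0.6 0 0 0 1" --pt "-8.0 -1.5 0.1 0 0 0 1" --pt "-8.1 -1.5 -0.4 0 0 0 1" --pt "-7.9 -1.5 -0.8 0 0 0 1" --pt "-7.9 -1.5 -1.4 0 0 0 1" --pt "-7.8 -1.5 -1.8 0 0 0 1" --pt "-7.7 -1.5 -2.3 0 0 0 1" --pt "-7.6 -1.4 -2.8 0 0 0 1" --pt "-7.3 -1.4 -3.2 0 0 0 1" --pt "-7.2 -1.4 -3.7 0 0 0 1"

```text
time: 17.38
ee_pos: [0.5351, -0.1429, 0.1614]
tcp_rot: [-180.0, -0.0, 100.8]
wrist_force: [2.2, 0.5, 2.8]
opening: 0.0109
```

Emit:
apply_moves --pt "-6.9 -1.3 -4.1 0 0 0 1" --pt "-6.7 -1.3 -4.5 0 0 0 1" --pt "-6.4 -1.2 -4.9 0 0 0 1" --pt "-6.1 -1.2 -5.3 0 0 0 1" --pt "-5.8 -1.1 -5.7 0 0 0 1" --pt "-5.4 -1.0 -6.0 0 0 0 1"

```text
time: 18.12
ee_pos: [0.4979, -0.15, 0.1308]
tcp_rot: [-180.0, -0.0, 100.8]
wrist_force: [1.6, 0.6, 2.8]
opening: 0.0109
```

```bash
python3 s.py
python3 - <<'E'
from h import *
im=camera("scene")[:,:,::-1];crop(im,180,120,400,300,3.5,"pics/s8.png")
E
```

```text
18.125 [ 497.935  -149.9979  130.8221] [-179.9947   -0.0029  100.8309] [1.576 0.587 2.797] [ 0.1475 -0.5319 -0.013 ] 0.01089502943352034
```

View pics/s8.png

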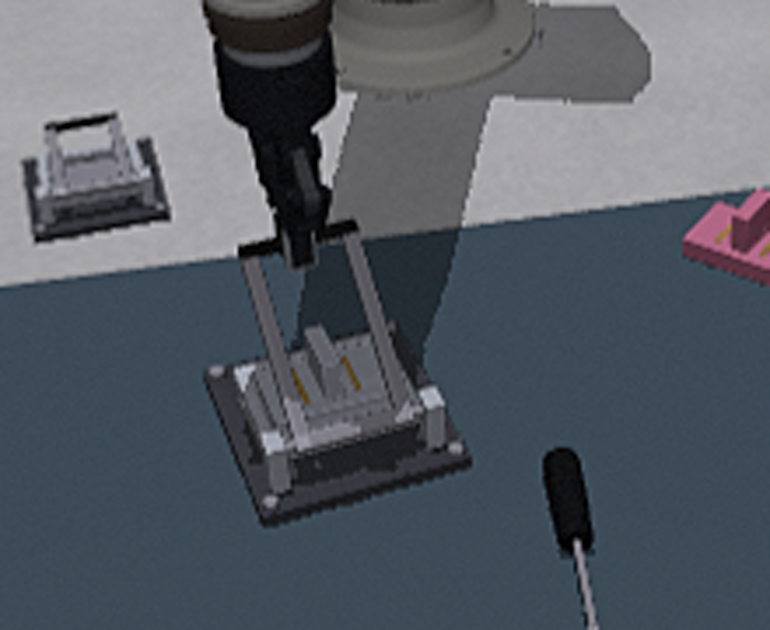

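Emit:
apply_moves --pt "-5.1 -1.0 -6.3 0 0 0 1" --pt "-4.7 -0.9 -6.6 0 0 0 1" --pt "-4.3 -0.8 -6.9 0 0 0 1" --pt "-3.8 -0.8 -7.1 0 0 0 1" --pt "-3.5 -0.6 -7.4 0 0 0 1" --pt "-3.0 -0.6 -7.6 0 0 0 1" --pt "-1.7 -0.3 -5.1 0 0 0 1" --pt "-1.6 -0.3 -5.2 0 0 0 1" --pt "-1.3 -0.3 -5.3 0 0 0 1"

```text
time: 19.3
ee_pos: [0.4693, -0.1556, 0.0736]
tcp_rot: [180.0, 0.0, 100.8]
wrist_force: [2.2, 1.1, 1.3]
opening: 0.011
```

Emit:
apply_moves --pt "-1.2 -0.2 -5.3 0 0 0 1" --pt "-0.9 -0.2 -5.3 0 0 0 1" --pt "0 0 0 0 0 0 1"

```text
time: 19.68
ee_pos: [0.4673, -0.1559, 0.0625]
tcp_rot: [-180.0, -0.0, 100.8]
wrist_force: [4.7, 1.4, -3.2]
opening: 0.0111
```

Emit:
apply_moves --pt "-0.3 0 -4 0 0 0 1" --pt "-0.2 0 -4 0 0 0 1" --pt "-0.1 0 -4 0 0 0 1" --pt "0 0 -2 0 0 0 1" --pt "0 0 0 0 0 0 1"

```text
time: 20.3
ee_pos: [0.4663, -0.156, 0.0487]
tcp_rot: [-179.9, -0.0, 100.8]
wrist_force: [1.4, -1.9, -1.1]
opening: 0.0111
```

Emit:
apply_moves --pt "0 0 -1 0 0 0 1" --pt "0 0 -1 0 0 0 1" --pt "0 0 0 0 0 0 1"

```text
time: 20.68
ee_pos: [0.4663, -0.156, 0.047]
tcp_rot: [-180.0, 0.0, 100.8]
wrist_force: [-3.2, -2.6, 0.3]
opening: 0.0111
```

Emit:
apply_moves --pt "0 0 -1 0 0 0 1" --pt "0 0 0 0 0 0 1"

```text
time: 20.92
ee_pos: [0.4663, -0.1561, 0.0462]
tcp_rot: [-180.0, 0.0, 100.8]
wrist_force: [-4.5, -2.4, 3.1]
opening: 0.0112
```

Emit:
apply_moves --pt "0 0 -0.7 0 0 0 1" --pt "0 0 0 0 0 0 1"

```text
time: 21.18
ee_pos: [0.4663, -0.1561, 0.0459]
tcp_rot: [-180.0, 0.0, 100.8]
wrist_force: [-5.7, -2.3, 8.8]
opening: 0.0108
```

Emit:
apply_moves --pt "0 0 -0.7 0 0 0 1" --pt "0 0 0 0 0 0 1"

```text
time: 21.42
ee_pos: [0.4664, -0.1561, 0.0458]
tcp_rot: [-180.0, 0.0, 100.8]
wrist_force: [-9.6, -0.6, 13.0]
opening: 0.0112
```

Emit:
apply_moves --pt "0.5 0 1 0 0 0 1" --pt "0 0 0 0 0 0 0.85" --pt "0 0 0 0 0 0 0.7" --pt "0 0 0 0 0 0 0.7" --pt "0 0 0 0 0 0 0.7"

```text
time: 22.05
ee_pos: [0.4672, -0.1558, 0.0457]
tcp_rot: [180.0, -0.0, 100.8]
wrist_force: [-0.1, 0.0, -0.0]
opening: 0.0255
```

Emit:
apply_moves --pt "0 0 5 0 0 0 0.7" --pt "0 0 10 0 0 0 0.7" --pt "0 0 15 0 0 0 0.7" --pt "0 0 10 0 0 0 0.85" --pt "0 0 0 0 0 0 1" --pt "0 0 0 0 0 0 1" --pt "0 0 0 0 0 0 1"

```text
time: 22.92
ee_pos: [0.4669, -0.1559, 0.0853]
tcp_rot: [-180.0, -0.0, 100.8]
wrist_force: [-0.0, 0.2, 0.1]
opening: -0.0
```

```bash
python3 s.py
python3 - <<'E'
from h import *
im=camera("scene")[:,:,::-1];crop(im,200,150,350,290,5,"pics/s9.png")
im=camera("wrist")[:,:,::-1];cv2.imwrite("pics/w9.png",im)
E
```

```text
22.925 [ 466.8805 -155.8594   85.279 ] [-179.9596   -0.0225  100.8334] [-0.0246  0.2432  0.1299] [0.0415 0.0843 0.0105] -2.096014838346664e-05
```

View pics/s9.png

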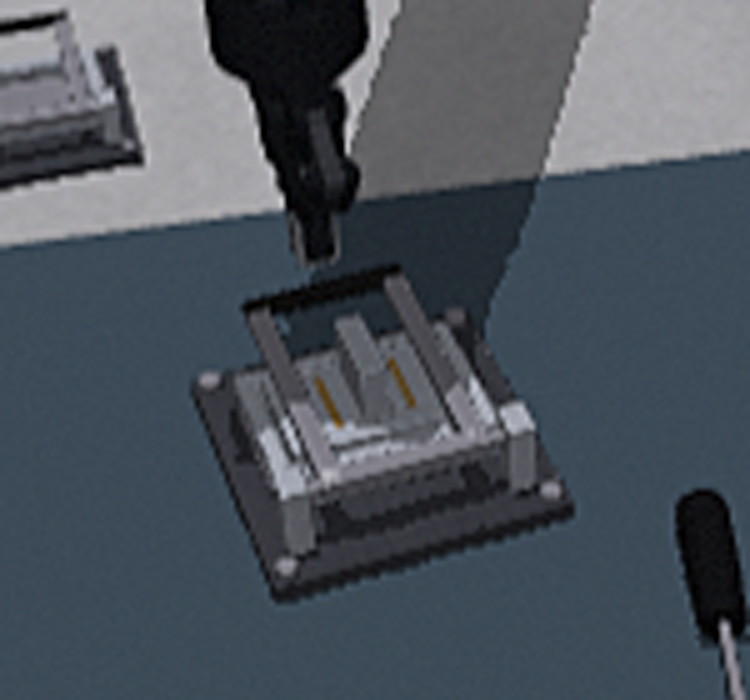

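View pics/w9.png

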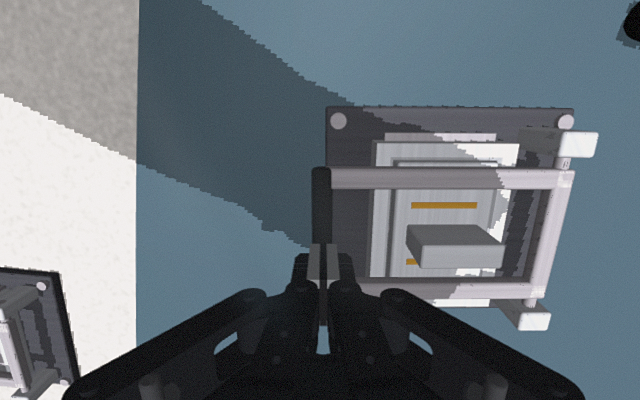

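Emit:
apply_moves --pt "0 0 -5 0 0 0 1" --pt "0 0 -5 0 0 0 1" --pt "0 0 -4 0 0 0 1" --pt "0 0 0 0 0 0 1"

```text
time: 23.52
ee_pos: [0.4669, -0.1559, 0.0713]
tcp_rot: [-180.0, -0.0, 100.8]
wrist_force: [0.6, 0.9, -0.0]
opening: -0.0002
```

Emit:
apply_moves --pt "0 0 -1 0 0 0 1" --pt "0 0 -1 0 0 0 1" --pt "0 0 0 0 0 0 1"

```text
time: 23.9
ee_pos: [0.4671, -0.156, 0.0698]
tcp_rot: [-180.0, -0.0, 100.8]
wrist_force: [0.3, -0.2, 0.4]
opening: -0.0003
```

Emit:
apply_moves --pt "0 0 -1 0 0 0 1" --pt "0 0 0 0 0 0 1"

```text
time: 24.15
ee_pos: [0.4671, -0.1559, 0.0687]
tcp_rot: [-180.0, -0.0, 100.8]
wrist_force: [-0.5, -0.7, -0.2]
opening: 0.0001
```

Emit:
apply_moves --pt "0 0 -1 0 0 0 1" --pt "0 0 0 0 0 0 1"

```text
time: 24.4
ee_pos: [0.4671, -0.1559, 0.0677]
tcp_rot: [-180.0, -0.0, 100.8]
wrist_force: [0.1, -0.8, 0.0]
opening: -0.0001
```

Emit:
apply_moves --pt "0 0 -0.7 0 0 0 1" --pt "0 0 0 0 0 0 1"

```text
time: 24.65
ee_pos: [0.4672, -0.156, 0.0674]
tcp_rot: [180.0, 0.0, 100.8]
wrist_force: [-2.1, 0.2, 3.4]
opening: 0.0002
```

Emit:
apply_moves --pt "0 0 -0.7 0 0 0 1" --pt "0 0 0 0 0 0 1"

```text
time: 24.9
ee_pos: [0.4672, -0.156, 0.0672]
tcp_rot: [180.0, 0.0, 100.8]
wrist_force: [-3.8, -0.1, 9.4]
opening: -0.0002
```

Emit:
apply_moves --pt "0 0 -0.5 0 0 0 1" --pt "0 0 0 0 0 0 1"

```text
time: 25.15
ee_pos: [0.4672, -0.156, 0.0671]
tcp_rot: [180.0, 0.0, 100.8]
wrist_force: [-4.8, 2.2, 12.9]
opening: -0.0
```

The bar's top is at about 50.4 mm, so it has reached its closed height of 44.5 mm. I'll retreat and check.

Emit:
apply_moves --pt "0 0 5 0 0 0 1" --pt "0 0 25 0 0 0 1" --pt "0 0 40 0 0 0 1" --pt "0 10 45 0 0 0 1" --pt "-20 30 30 0 0 0 1" --pt "-30 40 20 0 0 0 1" --pt "-30 40 0 0 0 0 1" --pt "-20 45 0 0 0 0 1" --pt "0 45 0 0 0 0 1" --pt "0 30 0 0 0 0 1" --pt "0 0 0 0 0 0 1"

```text
time: 26.52
ee_pos: [0.367, 0.0855, 0.2308]
tcp_rot: [-180.0, -0.0, 101.0]
wrist_force: [0.1, -0.7, 0.0]
opening: 0.0
```

```bash
python3 s.py
python3 - <<'E'
from h import *
im=camera("scene")[:,:,::-1];cv2.imwrite("pics/s10.png",im);crop(im,220,190,340,290,6,"pics/s10c.png")
im=camera("top")[:,:,::-1];cv2.imwrite("pics/t10.png",im);crop(im,335,130,425,215,6,"pics/t10c.png")
E
```

```text
26.525 [366.9505  85.4838 230.771 ] [-179.9957   -0.0101  101.0179] [ 0.1173 -0.6826  0.0051] [-0.019  -0.0467 -0.0049] 4.573818232252235e-05
```

View pics/s10c.png

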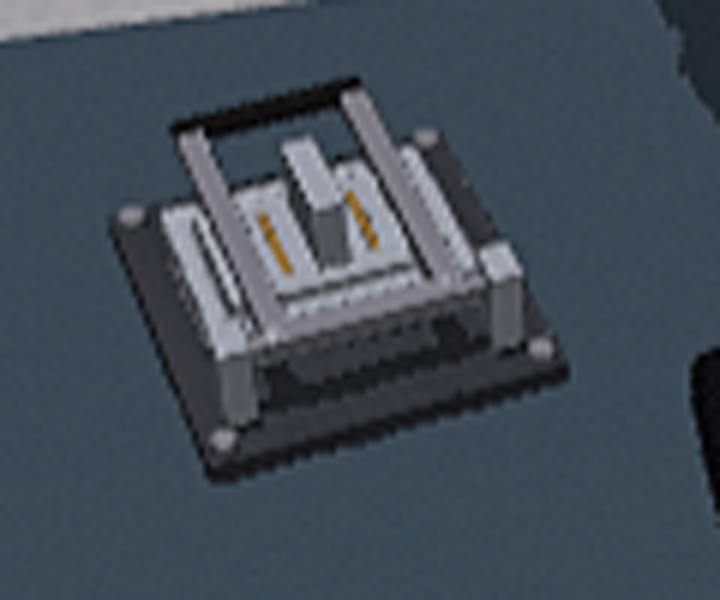

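View pics/t10c.png

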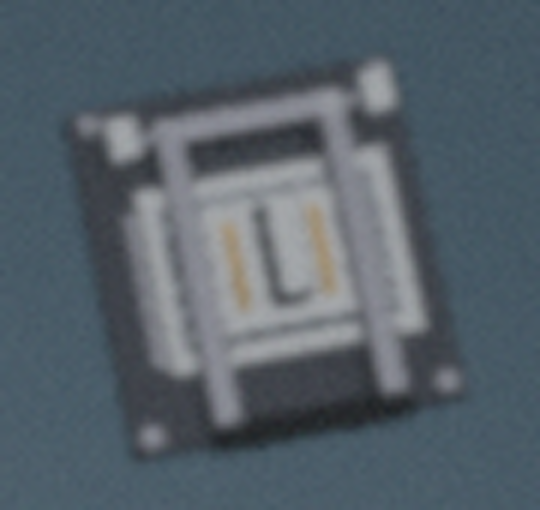

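View pics/t10.png

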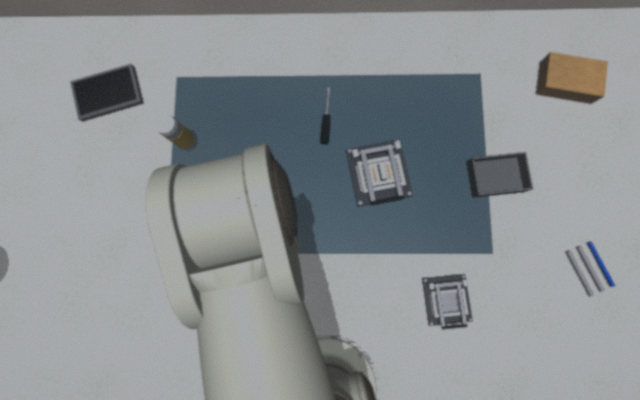

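```bash
python3 -c "
from workcell import *
print(job_done())"
```

```text
the job is handed in; nothing more can be done
None
```

The carrier is seated on the pocket floor, the hold-down frame is shut over it, and the gripper has let go and moved clear. I handed the job in at about 26.5 s.

- **Right objects:** I used the fixture at top-image pixel (380,175), which measured about 158 x 150 mm. The look-alike at (447,300) measured about 117 x 110 mm. I gripped the metal-coloured carrier by its rib and left the pink one alone.
- **Finding the pocket:** The nest sat about 2.4 mm off nominal along fixture y. The block met no rim contact on the way in.
- **Seating:** The spring plungers pushed back with about 10 N, then the block dragged at about 6 N. It came to a hard stop 0.3 mm from the height I expected for the floor. I pressed to about 14 N at the wrist, about 17 N with the block's weight.
- **Closing the frame:** I pinched the handle and swung it along its arc until it stopped at about 13 N, then let go. A light press from above (13 N at most) found the bar's centre about 44.4 mm above the bench, against 44.5 mm when closed.
- **Last checks:** The final scene and top pictures show the frame level, with the rib standing between the rails. The wrist force reads near zero.
- **Disagreement:** While I was pinching the handle, the tool height read 45.8 mm at the stop, about 1 mm higher than expected. I put this down to the bar slipping in the fingers, and the press from above agrees with fully closed.
- **Not seen at the end:** The can, driver and bin look unmoved. The arm hid the spool and the pink block in the last top picture, so I didn't check them there, but nothing I did came near them.

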